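# Find the stamped tip box and push it to dispatch

### The job

Two identical closed tip boxes stand on the lab bench, and one of them has a stamp (a ring with a bar across it) on its underside. First tip both boxes over towards the robot with the fingertips, so that each lies on its broad side with its underside facing away from the robot; then push the stamped one, lying as it is, until the whole box is past the brown tape line that marks dispatch, and leave the other lying on the robot's side of the line. Only push: do not lift or carry a box, and leave the bottle, the beaker and the tape roll alone.

Things in the scene. Friction and masses are not known exactly. Their poses are not given: they have to be found in the camera images.
- box_marked: The stamped box: closed tip box, blue base, white lid, 52 mm deep (its x), 110 wide (y), 95 tall (z), 0.2 kg, evenly weighted; tips if pushed within 15 mm of its top, slides if pushed low. Origin: centre of its underside; z out of the lid. At first upright, x axis away from the robot (within 0.4 rad). Laid over towards the robot: x up, z towards the robot, origin 26 mm high. White stamp underneath: ring 47 mm across, bar 90 mm. May be left or right.
- box_plain: The other box, with a bare underside: closed tip box, blue base, white lid, 52 mm deep (its x), 110 wide (y), 95 tall (z), 0.2 kg, evenly weighted; tips if pushed within 15 mm of its top, slides if pushed low. Origin: centre of its underside; z out of the lid. At first upright, x axis away from the robot (within 0.4 rad). Laid over towards the robot: x up, z towards the robot, origin 26 mm high. 
- box_marked_center (a point): centre of the stamped box, 47.5 mm above its underside along its z axis; 47.5 mm above the bench when upright, 26 mm when lying
- box_plain_center (a point): centre of the other box, 47.5 mm above its underside along its z axis
- marked_lid_left (a point): on the stamped box, middle (in its 52 mm depth) of the lid's +y edge: 55 mm along its +y, 95 mm along its +z from its origin; when it lies, 26 mm above the bench on the end that faces the robot
- marked_lid_right (a point): the same at the lid's -y edge, 55 mm along its -y
- line: dispatch line: flat brown tape on the bench, 20 mm wide (its x), 600 mm long (its y), nothing to bump into; origin at its middle, x axis pointing across it, away from the robot. Beyond it is dispatch.
- media_bottle: bystander: glass bottle with blue cap, 68 mm across, 150 mm tall, to the left; origin under its centre
- beaker: bystander: glass beaker, 70 mm across, 90 mm tall, to the right; origin under its centre
- tape_roll: bystander: roll of brown tape lying flat, 90 mm across, 22 mm high, far right, near the line; origin under its centre
There are look-alikes about, which are no part of the job. What is shaped like the box_marked but red is not meant.

How it is judged (in metres and radians):
On the way, in this order (a step that is already met when the one before it is completed fails the run):
1. both boxes lie on their broad side, underside away from the robot, short of dispatch (angle between each of box_marked, box_plain's own x axis and vertical below 0.15 rad and x of each of box_marked, box_plain in the frame of line below 0.03 m and linear speed of each of box_marked, box_plain below 0.02 m/s), for 0.2 s.
2. the stamped box, lying, is wholly past the line (angle between box_marked's own x axis and vertical below 0.15 rad and x of each of marked_lid_left, marked_lid_right in the frame of line above 0 m and x of box_marked in the frame of line above 0.05 m and height (world z) of box_marked_center above 0.02 m), for 0.2 s.
At the end, for the whole second after the job is handed in: The stamped box lies flat (within 0.15 rad) on the side it was tipped onto, both lid edges past the middle of the tape and its underside more than 50 mm past it; the other box lies flat likewise with its underside short of the middle of the tape; both at rest (under 20 mm/s) (all of step 2 and angle between box_plain's own x axis and vertical below 0.15 rad and x of box_plain in the frame of line below 0 m and linear speed of each of box_marked, box_plain below 0.02 m/s); the robot touches nothing.
It fails at once if the stamped box is lifted or carried (its centre above 70 mm, or above 38 mm while lying flat) (height (world z) of box_marked_center above 0.07 m or (angle between box_marked's own x axis and vertical below 0.15 rad and height (world z) of box_marked_center above 0.038 m)).
It fails at once if the other box is lifted or carried (its centre above 70 mm, or above 38 mm while lying flat) (height (world z) of box_plain_center above 0.07 m or (angle between box_plain's own x axis and vertical below 0.15 rad and height (world z) of box_plain_center above 0.038 m)).
It fails at once if the media bottle is moved by more than 15 mm (distance of media_bottle from where it was at the start of the episode above 0.015 m).
It fails at once if the beaker is moved by more than 15 mm (distance of beaker from where it was at the start of the episode above 0.015 m).
It fails at once if the tape roll is moved by more than 15 mm (distance of tape_roll from where it was at the start of the episode above 0.015 m).
It also fails if it takes over 58 s, if anything falls off the work surface, if the arm or the gripper's body presses on something with over 40 N, if the wrist force passes 120 N, or if a joint passes its speed limit or range.

### The arm

A 6-joint arm with a two-finger parallel gripper is mounted at the origin on the work surface. World frame = base frame: x ahead of the robot, y to its left, z up, the work surface at z = 0. Lengths are in mm, angles in rad, forces in N, time in s.
With the tool pointing down it reaches from about 275 to 750 mm from the base axis. Payload 10.2 kg.
Tool frame: the origin (TCP) lies on the centre line of the jaws, within the pads' length; the fingertips stand 25 mm ahead of it and the grasp point (between the pads) lies 6 mm ahead of it; z points along the fingers, y is the direction in which the jaws open and shut (so a half turn about z gives the same grasp; the last joint's range is limited). The gripper opens to 85 mm and grips with 20 to 120 N. Pads are 22 mm wide; open, the fingers measure 114 mm over their backs; the gripper's body (76 mm by 85 mm) begins 54 mm behind the grasp point. The pads swing forward as they close: fully open they stand 13 mm farther back than shut.
Start: joints at [-1.371, 0.313, 1.498, -0, 1.331, -0.223], TCP at [215.404, -478.782, 256.294] pointing down, gripper open.
Joint ranges: [-2.94, 2.94], [-0.97, 2.17], [0.19, 2.56], [-1.23, 4.37], [0.02, 3.11], [-2.88, 2.88]. Speed limits (rad/s): [2.39, 2.39, 3.01, 3.14, 3.14, 3.14].

### API

Orientations are given as a 3x3 rotation matrix whose columns are the frame's x, y, z axes.
In Python, from rig import goto, servo_line, movej, grip, sleep, solve_ik, get_state, grab_frame, get_calibration, MotionError, hand_in, look_for, outline_of, landmark_of gives the robot as it stands. Calls block until the motion is done:
- goto(position, orientation): joint-space move of the TCP to a pose.
- servo_line(position, rot=None, speed=150): straight line of the TCP; rot=None keeps the orientation; speed is the mean speed in mm/s.
- movej(angles): joint-space move.
- grip(opening, force=None): opening from 0.0 (shut) to 1.0 (fully open); force is the grip in N (None keeps the last); returns when the fingers have stopped.
- sleep(seconds).
- solve_ik(position, orientation): joint angles nearest the present ones, or None.
- get_state(): the state.
- grab_frame(name): name is "scene" or "top" or "wrist"; returns the picture (480x640x3 uint8, red, green, blue); there is no depth.
- get_calibration(name): a dict with "mtx" (3x3 intrinsics, pixels), "R" (3x3) and "t" (3): a world point X has camera coordinates R X + t. Camera axes: x right, y down, z forward; pixel columns grow to the right and rows downward; lengths in mm; the calibration is good to about 2 mm. A picture is of the moment at which its call begins: read the wrist's pose just before it. get_calibration takes no time and is no camera call; for the wrist camera it gives the pose at the moment of the call.
A pose or a line that the arm cannot do raises MotionError and nothing moves.
- hand_in(): hands the job in, once; it reports no verdict.
Trained networks look in the newest picture that a camera, given by its name, has taken for a name from the list of things; names that differ only in an ending like _2 or _b are one class to them, and where a whole thing is asked for, a point or a joint stands for the part that bears it (a point fixed in the world has none). Each returns a list of dicts, best first, with "conf" (0 to 1); they miss things now and then, are a little off and sometimes report something else, mostly with a low value. They report only what shows in the picture. A call takes as long as a camera call. They do not tell look-alikes from the thing itself.
- look_for(thing, camera): "bbox" ([centre column, centre row, width, height] in pixels, round what is visible of it).
- outline_of(thing, camera): "region" (480x640 bool, what is visible of it) and "bbox" ([centre column, centre row, width, height] in pixels, round what is visible of it).
- landmark_of(thing, camera): "uv" ([column, row] in pixels: a listed point, or the origin of a listed thing).
The state is a dict: "clock": time; "joint_positions": joint angles; "qd": joint speeds; "joint_efforts": joint torques, N m; "tcp_pos": TCP position; "ee_rot": TCP orientation; "wrist_force": force on the tool from outside, world axes, zero at the start; "wrist_torque": the same for the moment, N m; "width": opening from 0.0 (shut) to 1.0 (fully open).
Only numpy, scipy, OpenCV 4.12 (cv2) and the standard library are available. Lean on these libraries where they do the work, as an engineer would, in place of code of your own. Each camera call takes 0.05 s, during which the arm holds its last target. There are 200 camera calls.

## Working session

There is one attempt and no reset: what is moved stays moved. The work goes in short steps, each a Python script; the robot and the scene stay as the last script left them, time stands still between calls to the robot, and variables do not carry over. Pictures are saved under pics/ and viewed, on a budget of 10 in all, crops included, one or two more only if the job needs it, and the job is handed in when it is done.

```bash
ls; mkdir -p pics
python3 - <<'E'
from rig import *
import cv2,numpy as np
s=get_state();print(s['clock'],s['tcp_pos'],s['width'])
a=grab_frame("scene");b=grab_frame("top")
cv2.imwrite('pics/a.png',cv2.resize(np.hstack([a,b])[:,:,::-1],(800,300),interpolation=cv2.INTER_AREA))
cv2.imwrite('pics/top.png',b[:,:,::-1])
for c in("scene","top"):
  k=get_calibration(c);print(c,np.round(k['mtx'],1).tolist(),np.round(-k['R'].T@k['t']),np.round(k['R'],3).tolist())
  for t in("box_marked","box_plain","line","media_bottle","beaker","tape_roll"):
    print(t,[(np.round(d['bbox']).tolist(),round(d['conf'],2)) for d in look_for(t,c)],[(np.round(d['uv']).tolist(),round(d['conf'],2)) for d in landmark_of(t,c)])
E
```

```text
pics
0.0 [ 215.35634747 -478.55046542  255.73738799] 0.9943381374838899
scene [[540.7, 0.0, 316.6], [0.0, 540.7, 240.2], [0.0, 0.0, 1.0]] [1531.  208. 1026.] [[-0.216, 0.976, 0.001], [0.675, 0.15, -0.723], [-0.706, -0.155, -0.691]]
box_marked [([248.0, 223.0, 49.0, 47.0], 0.84), ([369.0, 309.0, 52.0, 42.0], 0.68)] [([366.0, 325.0], 0.97), ([250.0, 237.0], 0.77), ([306.0, 253.0], 0.65)]
box_plain [([393.0, 254.0, 46.0, 43.0], 0.78)] []
line [([348.0, 285.0, 230.0, 48.0], 0.91)] [([346.0, 282.0], 0.86)]
media_bottle [([468.0, 247.0, 35.0, 59.0], 0.76)] [([459.0, 265.0], 0.6), ([391.0, 267.0], 0.27), ([176.0, 254.0], 0.25)]
beaker [([194.0, 205.0, 25.0, 37.0], 0.58)] [([199.0, 218.0], 0.59)]
tape_roll [([177.0, 250.0, 38.0, 28.0], 0.79), ([305.0, 244.0, 50.0, 47.0], 0.68)] []
top [[464.2, 0.0, 324.4], [0.0, 464.2, 241.1], [0.0, 0.0, 1.0]] [ 469.   -4. 1168.] [[-0.026, -1.0, -0.017], [-0.993, 0.028, -0.112], [0.112, 0.014, -0.994]]
box_marked [([351.0, 263.0, 49.0, 23.0], 0.96), ([268.0, 191.0, 50.0, 34.0], 0.92), ([419.0, 275.0, 44.0, 49.0], 0.89)] [([351.0, 261.0], 0.81), ([417.0, 277.0], 0.73), ([271.0, 195.0], 0.71)]
box_plain [([252.0, 270.0, 56.0, 33.0], 0.94)] [([256.0, 267.0], 0.8)]
line [([299.0, 237.0, 238.0, 15.0], 0.93)] [([298.0, 236.0], 0.77)]
media_bottle [([174.0, 292.0, 40.0, 30.0], 0.7)] [([179.0, 285.0], 0.66)]
beaker [([488.0, 291.0, 42.0, 35.0], 0.8), ([172.0, 290.0, 37.0, 29.0], 0.66)] [([479.0, 289.0], 0.64)]
tape_roll [([483.0, 234.0, 34.0, 34.0], 0.69), ([253.0, 268.0, 54.0, 34.0], 0.63)] [([484.0, 234.0], 0.65), ([331.0, 260.0], 0.59)]
```

View pics/top.png

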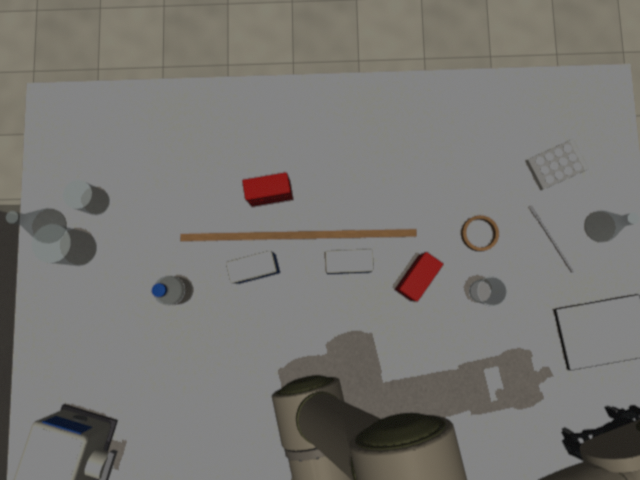

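```bash
cat > h.py <<'E'
from rig import *
import numpy as np,cv2
def unproj(uv,z,c):
    k=get_calibration(c) if isinstance(c,str) else c
    uv=np.atleast_2d(np.asarray(uv,float)); C=-k['R'].T@k['t']
    d=(k['R'].T@np.linalg.inv(k['mtx'])@np.c_[uv,np.ones(len(uv))].T).T
    return C+d*((z-C[2])/d[:,2])[:,None]
def down(yaw):  # tool down, jaws (tool y) along box y when yaw=box yaw
    c,s=np.cos(yaw),np.sin(yaw)
    return np.array([[-c,-s,0],[-s,c,0],[0,0,-1.]]) if 0 else np.array([[c,s,0],[s,-c,0],[0,0,-1.]])
E
python3 - <<'E'
from h import *
b=cv2.imread('pics/top.png')
cv2.imwrite('pics/crop.png',cv2.resize(b[165:320,150:510],None,fx=2.2,fy=2.2,interpolation=cv2.INTER_CUBIC))
g=b.min(2)
print('table',g[300,330],'lid',g[267,250],g[261,348])
for p in((250,267),(348,261)):
    m=np.zeros((482,642),np.uint8); h=g.copy()
    cv2.floodFill(h,m,p,255,10,10,cv2.FLOODFILL_FIXED_RANGE|(255<<8)|cv2.FLOODFILL_MASK_ONLY)
    m=m[1:-1,1:-1]; n=m.sum()//255
    pts=np.argwhere(m)[:,::-1]
    r=cv2.minAreaRect(pts.astype(np.float32)); q=cv2.boxPoints(r)
    print(n,np.round(q).tolist()); print(np.round(unproj(q,95,'top')[:,:2]).tolist(),np.round(unproj([pts.mean(0)],95,'top')))
print('line',np.round(unproj([[181,238],[415,233.5],[298,236]],0,'top')))
print('bottle,beaker,roll',np.round(unproj([[179,290],[480,290],[480,233]],0,'top')))
print('red',np.round(unproj([[244,183],[289,174],[247,197+8],[292,200],[430,252],[398,290],[416,300],[442,266]],60,'top')))
E
```

```text
table 127 lid 131 131
193410 [[8.0, 64.0], [639.0, 64.0], [639.0, 479.0], [8.0, 479.0]]
[[1050.0, 778.0], [996.0, -755.0], [50.0, -659.0], [77.0, 729.0]] [[566.  30.  95.]]
193410 [[8.0, 64.0], [639.0, 64.0], [639.0, 479.0], [8.0, 479.0]]
[[1050.0, 778.0], [996.0, -755.0], [50.0, -659.0], [77.0, 729.0]] [[566.  30.  95.]]
line [[ 618.  378.    0.]
 [ 613. -217.    0.]
 [ 615.   79.    0.]]
bottle,beaker,roll [[ 487.  382.    0.]
 [ 467. -371.    0.]
 [ 610. -380.    0.]]
red [[ 742.  205.   60.]
 [ 761.   94.   60.]
 [ 687.  198.   60.]
 [ 696.   88.   60.]
 [ 560. -239.   60.]
 [ 472. -159.   60.]
 [ 448. -201.   60.]
 [ 526. -266.   60.]]
```

View pics/crop.png

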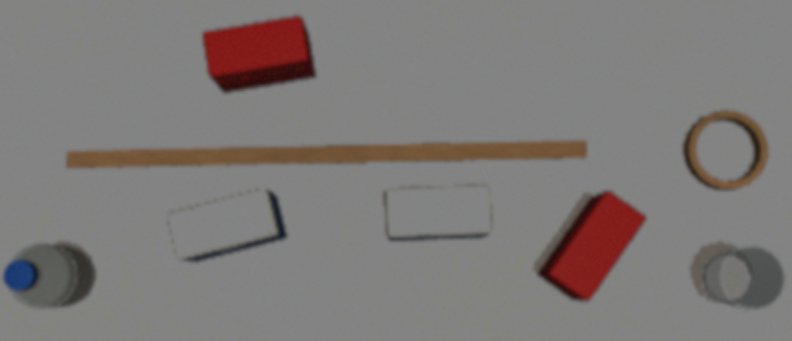

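The two white-lidded boxes, at top pixels (252,267) and (349,261), are the ones meant. The red ones at (267,189) and (420,277) are look-alikes. I'll take the lid corners from the crop.

Run:
```python
from h import *
for n,q in(('L',[(169,211),(268,190),(282,238),(184,260)]),('R',[(386,186),(490,184),(491,235),(388,238)])):
    w=unproj(np.array(q)/2.2+[150-.27,165-.27],95,'top')[:,:2]
    yv=(w[0]-w[1]+w[3]-w[2])/2; xv=(w[0]-w[3]+w[1]-w[2])/2
    yaw=np.arctan2(-yv[0],yv[1]); c=w.mean(0)
    print(n,np.round(c),np.linalg.norm(yv),np.linalg.norm(xv),yaw,np.arctan2(xv[1],xv[0]))
    X=np.array([np.cos(yaw),np.sin(yaw)])
    for y2 in(yaw,yaw+np.pi):
      for d in (26+60,-90):
       for z in(150,108,45):
        p=c+X*d
        try:
            j=solve_ik([*p,z],down(y2)); print(round(y2,2),d,z,None if j is None else np.round(j,2))
        except Exception as e: print(e)
print(get_state()['ee_rot'].round(2).tolist())
```

```text
L [534. 180.] 106.08906844785376 53.61733559948086 0.18823646017225143 0.28118203512234985
0.19 86 150 [ 0.13  0.67  1.22 -0.    1.25  1.51]
0.19 86 108 [ 0.13  0.72  1.26 -0.    1.16  1.51]
0.19 86 45 [ 0.13  0.8   1.3  -0.    1.05  1.51]
0.19 -90 150 [ 0.1   0.32  1.79 -0.    1.03  1.49]
0.19 -90 108 [ 0.1   0.39  1.83 -0.    0.93  1.49]
0.19 -90 45 [ 0.1   0.5   1.87 -0.    0.77  1.49]
3.33 86 150 [ 0.13  0.67  1.22 -0.    1.25 -1.63]
3.33 86 108 [ 0.13  0.72  1.26 -0.    1.16 -1.63]
3.33 86 45 [ 0.13  0.8   1.3  -0.    1.05 -1.63]
3.33 -90 150 [ 0.1   0.32  1.79 -0.    1.03 -1.66]
3.33 -90 108 [ 0.1   0.39  1.83 -0.    0.93 -1.66]
3.33 -90 45 [ 0.1   0.5   1.87 -0.    0.77 -1.66]
R [543. -45.] 108.76603316247186 54.24136196390819 -0.002954286935734987 -0.002732588771401392
-0.0 86 150 [-0.26  0.63  1.29 -0.    1.22  1.32]
-0.0 86 108 [-0.26  0.68  1.33 -0.    1.13  1.32]
-0.0 86 45 [-0.26  0.76  1.37 -0.    1.01  1.32]
-0.0 -90 150 [-0.36  0.28  1.84 -0.    1.02  1.22]
-0.0 -90 108 [-0.36  0.35  1.88 -0.    0.91  1.22]
-0.0 -90 45 [-0.36  0.47  1.93 -0.    0.75  1.22]
3.14 86 150 [-0.26  0.63  1.29 -0.    1.22 -1.82]
3.14 86 108 [-0.26  0.68  1.33 -0.    1.13 -1.82]
3.14 86 45 [-0.26  0.76  1.37 -0.    1.01 -1.82]
3.14 -90 150 [-0.36  0.28  1.84 -0.    1.02 -1.92]
3.14 -90 108 [-0.36  0.35  1.88 -0.    0.91 -1.92]
3.14 -90 45 [-0.36  0.47  1.93 -0.    0.75 -1.92]
[[0.91, 0.41, -0.0], [0.41, -0.91, -0.0], [-0.0, 0.0, -1.0]]
```

```bash
cat >> h.py <<'E'
def tip(c,yaw,travel=78,z=111):
    X=np.array([np.cos(yaw),np.sin(yaw)]); c=np.array(c,float); a=c+62*X
    goto([*a,200],down(yaw)); servo_line([*a,z],speed=200)
    servo_line([*(a-30*X),z],speed=80); print('F',get_state()['wrist_force'].round(1))
    servo_line([*(a-travel*X),z],speed=60); s=get_state(); print('F',s['wrist_force'].round(1),s['tcp_pos'].round(1))
    sleep(.3); servo_line([*(a-(travel-30)*X),200],speed=200)
E
python3 - <<'E'
from h import *
grip(0.0); tip((543,-45),0.0)
f=grab_frame('scene'); g=grab_frame('top')
cv2.imwrite('pics/b.png',np.hstack([f[180:360,200:500],g[180:360,200:500]])[:,:,::-1]); print(get_state()['clock'])
E
```

```text
F [1.7 0.4 0.3]
F [-0.6 -0.4  0.1] [527.3 -45.1 111. ]
7.25
```

View pics/b.png

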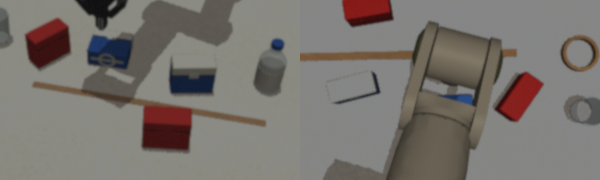

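The right box now lies with a ring-and-bar stamp visible on its underside, at about (306,240) in the scene picture, so it is the stamped one. Next I tip the left box.

Run:
```python
from h import *
tip((534,180),0.22)
goto([450,330,260],down(0))
f=grab_frame('scene'); g=grab_frame('top')
cv2.imwrite('pics/c.png',np.hstack([cv2.resize(f[190:340,210:450],(480,300)),cv2.resize(g[200:350,220:380],(320,300))])[:,:,::-1]); print(get_state()['clock'])
for c in('top','scene'):
  for t in('box_marked','box_plain','marked_lid_left','marked_lid_right'): print(c,t,[(np.round(d['uv'],1).tolist(),round(d['conf'],2),unproj(d['uv'],26,c)[0].round().tolist()) for d in landmark_of(t,c)[:4]])
```

```text
F [0.8 0.6 0.8]
F [ 0.9  0.4 -0. ] [518.7 176.5 111. ]
12.0667
top box_marked [([415.4, 273.8], 0.95, [511.0, -208.0, 26.0]), ([354.1, 276.4], 0.65, [508.0, -58.0, 26.0]), ([271.3, 194.1], 0.56, [720.0, 142.0, 26.0])]
top box_plain [([256.5, 279.3], 0.88, [508.0, 182.0, 26.0])]
top marked_lid_left [([437.5, 253.7], 0.76, [558.0, -265.0, 26.0]), ([331.8, 311.7], 0.58, [424.0, -1.0, 26.0])]
top marked_lid_right [([238.9, 186.4], 0.8, [742.0, 224.0, 26.0]), ([406.1, 295.1], 0.69, [459.0, -183.0, 26.0]), ([375.5, 311.3], 0.56, [422.0, -107.0, 26.0])]
scene box_marked [([307.1, 239.1], 0.97, [510.0, -43.0, 26.0]), ([365.0, 321.2], 0.97, [749.0, 150.0, 26.0]), ([246.8, 233.6], 0.89, [524.0, -208.0, 26.0])]
scene box_plain [([390.6, 252.5], 0.58, [512.0, 182.0, 26.0])]
scene marked_lid_left [([344.1, 293.1], 0.97, [676.0, 88.0, 26.0]), ([334.0, 222.1], 0.91, [427.0, 14.0, 26.0]), ([229.3, 221.6], 0.81, [488.0, -270.0, 26.0])]
scene marked_lid_right [([297.3, 212.6], 0.92, [410.0, -95.0, 26.0]), ([262.2, 204.1], 0.58, [396.0, -203.0, 26.0]), ([390.9, 295.5], 0.57, [659.0, 200.0, 26.0])]
```

View pics/c.png

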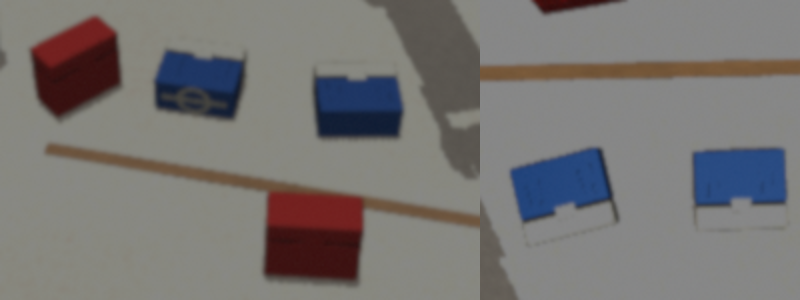

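Run:
```python
from h import *
q=np.array([(694,152),(785,149),(788,229),(697,230)],float)/2+[220-240,200]-.25
w=unproj(q,52,'top')[:,:2]; print(w.round().tolist())
c=w.mean(0); yv=w[0]-w[1]+w[3]-w[2]; yaw=np.arctan2(-yv[0],yv[1]); print(c,yaw)
y=c[1]
goto([365,y,200],down(yaw)); grip(0.6); servo_line([365,y,44],speed=200)
servo_line([420,y,44],down(0),speed=80); print(get_state()['wrist_force'].round(1))
servo_line([600,y,44],speed=60); print(get_state()['wrist_force'].round(1),get_state()['tcp_pos'].round(1))
servo_line([590,y,44],speed=80)
f=grab_frame('scene');cv2.imwrite('pics/d.png',cv2.resize(f[170:340,170:470],(800,453))[:,:,::-1]); print(get_state()['clock'])
for t in('box_marked','marked_lid_left','marked_lid_right'): print(t,[(np.round(d['uv'],1).tolist(),round(d['conf'],2),unproj(d['uv'],26,'scene')[0].round().tolist()) for d in landmark_of(t,'scene')])
```

```text
[[511.0, 9.0], [511.0, -101.0], [417.0, -101.0], [418.0, 7.0]]
[464.1586584  -46.28392267] -0.003919374884955902
[-0.2 -0.4 -1.2]
[-0.2 -0.5  0.2] [600.  -46.3  44. ]
19.7083
box_marked [([286.9, 291.7], 0.85, [701.0, -49.0, 26.0]), ([364.5, 322.2], 0.74, [752.0, 150.0, 26.0]), ([250.3, 235.4], 0.71, [529.0, -196.0, 26.0])]
marked_lid_left [([340.2, 289.6], 0.73, [667.0, 77.0, 26.0]), ([318.0, 271.9], 0.66, [621.0, 11.0, 26.0]), ([230.5, 220.2], 0.65, [482.0, -269.0, 26.0])]
marked_lid_right [([278.7, 258.7], 0.83, [597.0, -98.0, 26.0]), ([261.6, 202.4], 0.82, [389.0, -207.0, 26.0]), ([391.6, 296.8], 0.57, [662.0, 202.0, 26.0]), ([462.3, 266.6], 0.46, [523.0, 366.0, 26.0])]
```

View pics/d.png

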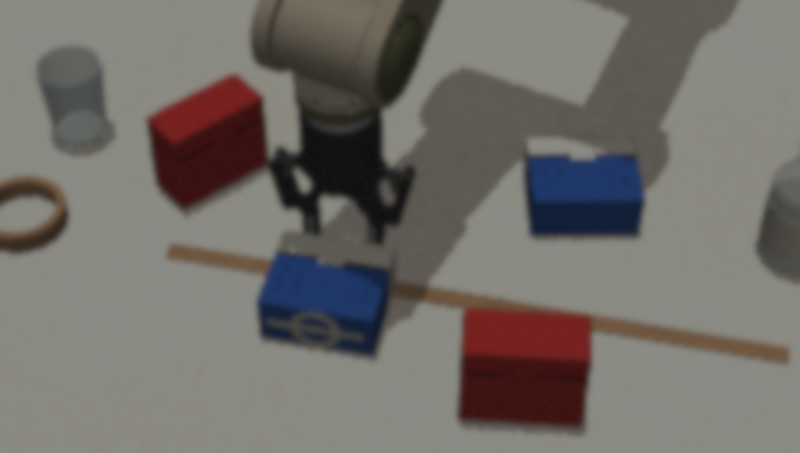

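The stamped box is sliding straight and flat: its stamp is at about (288,293) in the scene and its lid end still lies over the tape. I push on another 35 mm, retract and check.

Run:
```python
from h import *
y=-46.3
servo_line([636,y,44],speed=50); print(get_state()['wrist_force'].round(1),get_state()['tcp_pos'].round(1))
servo_line([590,y,44],speed=100); servo_line([590,y,200],speed=200); goto([330,-300,260],down(0))
f=grab_frame('scene');g=grab_frame('top')
cv2.imwrite('pics/e.png',np.hstack([cv2.resize(f[190:340,210:450],(480,300)),cv2.resize(g[180:330,220:380],(320,300))])[:,:,::-1]); print(get_state()['clock'])
for c in('top','scene'):
  for t in('box_marked','box_plain','marked_lid_left','marked_lid_right'): print(c,t,[(np.round(d['uv'],1).tolist(),round(d['conf'],2),unproj(d['uv'],26,c)[0].round().tolist()) for d in landmark_of(t,c)[:4]])
```

```text
[-0.3  0.3  0.4] [635.9 -46.3  43.9]
23.9417
top box_marked [([271.4, 195.5], 0.81, [716.0, 142.0, 26.0]), ([414.3, 274.6], 0.69, [509.0, -205.0, 26.0]), ([348.3, 182.3], 0.6, [744.0, -51.0, 26.0])]
top box_plain [([256.5, 280.5], 0.63, [505.0, 182.0, 26.0])]
top marked_lid_left [([328.4, 220.7], 0.79, [648.0, 1.0, 26.0]), ([434.9, 256.7], 0.76, [551.0, -258.0, 26.0]), ([288.1, 178.7], 0.7, [758.0, 100.0, 26.0])]
top marked_lid_right [([241.7, 186.2], 0.97, [742.0, 217.0, 26.0]), ([405.5, 294.3], 0.79, [461.0, -182.0, 26.0]), ([368.9, 218.5], 0.69, [651.0, -100.0, 26.0])]
scene box_marked [([365.3, 320.3], 0.88, [747.0, 151.0, 26.0]), ([250.9, 236.0], 0.86, [531.0, -194.0, 26.0]), ([288.0, 304.2], 0.82, [739.0, -36.0, 26.0])]
scene box_plain [([390.1, 250.2], 0.6, [504.0, 179.0, 26.0])]
scene marked_lid_left [([341.8, 292.3], 0.94, [674.0, 82.0, 26.0]), ([227.0, 218.0], 0.66, [475.0, -282.0, 26.0]), ([314.0, 281.3], 0.55, [654.0, 8.0, 26.0])]
scene marked_lid_right [([265.5, 201.2], 0.88, [381.0, -197.0, 26.0]), ([394.0, 299.5], 0.83, [670.0, 209.0, 26.0]), ([276.3, 267.7], 0.59, [630.0, -96.0, 26.0])]
```

View pics/e.png

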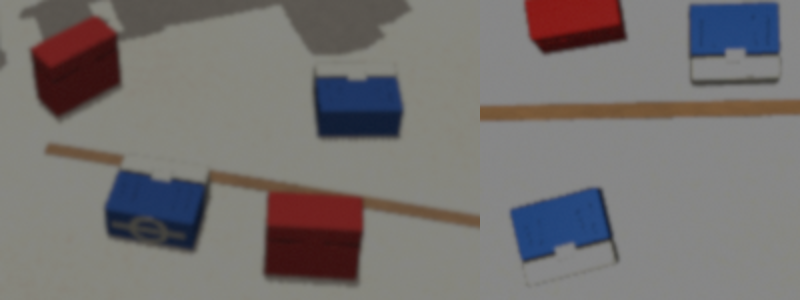

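The top view shows the stamped box flat with its lid end at x ≈ 649, clear of the tape at x ≈ 615. The plain box is flat with its underside at x ≈ 505, short of the line. The arm is clear of everything.

```bash
python3 -c "
from rig import *
sleep(.3);print(hand_in(),get_state()['clock'])"
```

```text
the job is handed in; nothing more can be done
the job is handed in; nothing more can be done
```

The job is handed in, with no verdict reported. I tipped both white-lidded boxes over towards the robot with the closed fingertips. The right-hand box turned out to be the stamped one, seen in the scene camera. I then pushed it straight across the line as it lay, and left the left-hand box where it fell.

**Last checks (top view):**
- **Stamped box:** it lies flat, with its lid edges at x ≈ 648 and 651 mm and its underside at x ≈ 744 mm. The tape middle is at x ≈ 615 mm, so the whole box is past it.
- **Plain box:** it lies flat with its underside at x ≈ 505 mm, well short of the line.
- **Bystanders and arm:** I did not measure the bottle, beaker and tape roll again. I kept the arm away from them, and read no wrist force above about 2 N. The arm was parked clear of everything.
- **Time:** the last reading was about 24 s of the 58 s allowed.

**Disagreements:** the scene camera's landmarks put the right lid edge at x ≈ 630 mm, about 20 mm nearer than the top view, which still clears the tape. The networks also reported the red look-alikes as the stamped box, and I ignored those. A clock reading requested after the hand-in returned nothing.

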